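# Raise the hold-down arm of the loaded board holder

### The job

Of the two board holders on the desk, find the one with a circuit board in it and, with the fingertips, gently push its counterweighted hold-down arm up past its balance point, so that it stays raised against its stop by itself and the board can be taken out later. Leave the board lying in its nest, the empty holder's arm down, and everything else on the desk where it is.

Things in the scene. Friction and masses are not known exactly. Their poses are not given: they have to be found in the camera images.
- jig_full: bench board holder that has a board in it: bolted-down base plate 170 (its x) by 100 mm, top 12 mm above the desk. Origin: underside centre, at desk level. Own x axis points from the front (push bar) to the rear (hinge, counterweight). Two hinge cheeks, 58 mm over all, 99 mm high, at x = +45 mm. The hold-down arm runs forward over the nest; a bumper under the weight is its raised stop.
- jig_full_bar (a point): centre of the round push bar at the front end of the arm of the holder that has a board in it: 14 mm diameter, 56 mm long, along the holder's y. Arm down: 125 mm in front of and 88 mm above the hinge axis, 178 mm above the desk, 5 mm behind the front of the base, free space under it. Swings on a 153 mm radius about the hinge: up, then rearward; top 243 mm above the desk
- jig_full_hinge (a point): point on the hinge axis of the holder that has a board in it, in its middle plane, 90 mm above the desk; the axis is level, along the holder's y
- jig_full_arm (a joint): hold-down arm of the holder that has a board in it: 0 = down, grows as the bar rises, 1.45 rad = upper stop. About 0.7 kg with its counterweight (40 mm diameter, behind the hinge). About 0.6 N at the bar starts it up, then less; balance point about 0.97 rad: let go below it, it falls back; beyond it, it goes to the stop by itself and stays. Little friction, some damping
- jig_empty: bench board holder that is empty: bolted-down base plate 170 (its x) by 100 mm, top 12 mm above the desk. Origin: underside centre, at desk level. Own x axis points from the front (push bar) to the rear (hinge, counterweight). Two hinge cheeks, 58 mm over all, 99 mm high, at x = +45 mm. The hold-down arm runs forward over the nest; a bumper under the weight is its raised stop.
- jig_empty_bar (a point): centre of the round push bar at the front end of the arm of the holder that is empty: 14 mm diameter, 56 mm long, along the holder's y. Arm down: 125 mm in front of and 88 mm above the hinge axis, 178 mm above the desk, 5 mm behind the front of the base, free space under it. Swings on a 153 mm radius about the hinge: up, then rearward; top 243 mm above the desk
- jig_empty_hinge (a point): point on the hinge axis of the holder that is empty, in its middle plane, 90 mm above the desk; the axis is level, along the holder's y
- jig_empty_arm (a joint): hold-down arm of the holder that is empty: 0 = down, grows as the bar rises, 1.45 rad = upper stop. About 0.7 kg with its counterweight (40 mm diameter, behind the hinge). About 0.6 N at the bar starts it up, then less; balance point about 0.97 rad: let go below it, it falls back; beyond it, it goes to the stop by itself and stays. Little friction, some damping
- jig_full_nest (a point): centre of the nest's grey pad, on its top face, 14 mm above the desk, 25 mm in front of the origin of the holder with the board
- board: blue circuit board 40x56x4 mm, loose between small pins on the nest pad; origin at its underside centre. The foot of the lowered arm stands just above it
- usb_stick: bystander: red usb stick lying flat, 17x50x8 mm; origin at its underside centre
- black_module: bystander: small sealed black module lying flat, 28x36x12 mm; origin at its underside centre
- screw_tin: bystander: open round tin of small screws, 62 mm across, 16 mm high; origin at its underside centre
- kapton_roll: bystander: roll of amber tape lying flat, 50 mm across, 12 mm high; origin at its underside centre
- loupe: bystander: black eye loupe standing on its rim, 38 mm across, 32 mm high; origin at its underside centre
- pliers: bystander: side cutters with orange grips lying flat on the blue mat, 53x109x14 mm; origin at its underside centre

How it is judged:
By the outcome, as a careful person would: the job done as asked, in the order asked, and still so for the second after the job is handed in, with the robot touching nothing.
It also fails if it takes over 35 s, if anything falls off the work surface, if the arm or the gripper's body presses on something with over 40 N, if the wrist force passes 120 N, or if a joint passes its speed limit or range.

### The arm

A 6-joint arm with a two-finger parallel gripper is mounted at the origin on a cart in front of the work surface, level with it; the furniture and walls round the work are solid. World frame = base frame: x ahead of the robot, y to its left, z up, the work surface at z = 0. Lengths are in m, angles in rad, forces in N, time in s.
With the tool pointing down it reaches from about 0.35 to 1 m from the base axis. Payload 7.1 kg.
Tool frame: the origin (TCP) lies between the finger pads; the fingertips stand 22 mm ahead of it and the grasp point (between the pads) lies 3 mm ahead of it; z points along the fingers, y is the line along which they close (so a half turn about z gives the same grasp; the last joint's range is limited). The gripper opens to 85 mm and grips with 20 to 120 N. Pads are 22 mm wide; open, the fingers measure 114 mm over their backs; the gripper's body (76 mm by 85 mm) begins 54 mm behind the grasp point. The pads swing forward as they close: fully open they stand 13 mm farther back than shut.
Start: joints at [-1.211, 0.423, 1.63, -0, 1.089, -0.019], TCP at [0.231, -0.581, 0.253] pointing down, gripper open.
Joint ranges: [-3, 3], [-0.9, 2.11], [0.09, 2.58], [-1.31, 4.45], [0.11, 2.69], [-2.54, 2.54]. Speed limits (rad/s): [2.39, 2.39, 3.01, 3.14, 3.14, 3.14].

### API

Orientations are given as a rotation vector (axis times angle).
In Python, from rig import manip gives the robot as it stands. The module is installed in compiled form; this text tells all that it offers. Calls block until the motion is done:
- manip.move_to(position, orientation): joint-space move of the TCP to a pose.
- manip.servo_line(position, orientation=None, rate=0.15): straight line of the TCP; orientation=None keeps the orientation; rate is the mean speed in m/s.
- manip.set_joints(angles): joint-space move.
- manip.command_gripper(opening, f_grip=None): finger opening in m; f_grip is the grip in N (None keeps the last); returns when the fingers have stopped.
- manip.hold(seconds).
- manip.solve_ik(position, orientation): joint angles nearest the present ones, or None.
- manip.camera(name): name is "side" or "top" or "wrist"; returns a dict with "image" (420x560x3 uint8, red, green, blue), "fx", "fy", "cx", "cy" (pixels), "cam_to_world" (4x4, takes a point from camera to world coordinates); the wrist camera has in their place "mount" (4x4, takes a point from camera to tool coordinates, whose origin is the TCP and whose axes are the flange's). Camera axes: x right, y down, z forward; pixel columns grow to the right and rows downward; lengths in m; the calibration is good to about 2 mm. A picture is of the moment at which its call begins: read the wrist's pose just before it. There is no depth.
A pose or a line that the arm cannot do raises manip.IKError and nothing moves.
- manip.sign_off(): hands the job in; it is judged then, once.
Readings, each from a call of its own:
- manip.get_time(): time.
- manip.get_joint_positions(): joint angles.
- manip.get_joint_vel(): joint speeds.
- manip.get_tau(): joint torques, N m.
- manip.get_position(): TCP position.
- manip.get_ee_rot(): TCP orientation.
- manip.get_contact_force(): force on the tool from outside, world axes, zero at the start.
- manip.get_torque(): the same for the moment, N m.
- manip.get_width(): finger opening in m.
- manip.get_grip_force(): force on a finger pad.
Only numpy, scipy, OpenCV 4.12 (cv2) and the standard library are available. Lean on these libraries where they do the work, as an engineer would, in place of code of your own. Each camera call takes 0.05 s, during which the arm holds its last target. There are 200 camera calls.

## Working session

There is one attempt and no reset: what is moved stays moved. The work goes in short steps, each a Python script; the robot and the scene stay as the last script left them, time stands still between calls to the robot, and variables do not carry over. Pictures are saved under pics/ and viewed, at most 10 in all, crops included, and the job is handed in when it is done.

```bash
mkdir -p pics
python3 - <<'E'
from rig import manip
import cv2,numpy as np
for n in("top","side"):
    c=manip.camera(n); cv2.imwrite(f"pics/{n}0.png",c["image"][:,:,::-1]); np.savez(n+"0.npz",**c)
    print(n,c["fx"],c["cx"],c["cy"],np.round(c["cam_to_world"],3).tolist())
E
```

```text
top 464.4162925505125 284.24180093052735 209.27170053581037 [[-0.008, -0.991, 0.134, 0.394], [-1.0, 0.006, -0.013, -0.374], [0.012, -0.134, -0.991, 1.033], [0.0, 0.0, 0.0, 1.0]]
side 539.9447489207032 276.4265131030173 215.2430343853818 [[-0.932, -0.167, 0.321, 0.15], [-0.362, 0.445, -0.819, 0.538], [-0.006, -0.88, -0.475, 0.646], [0.0, 0.0, 0.0, 1.0]]
```

View pics/top0.png

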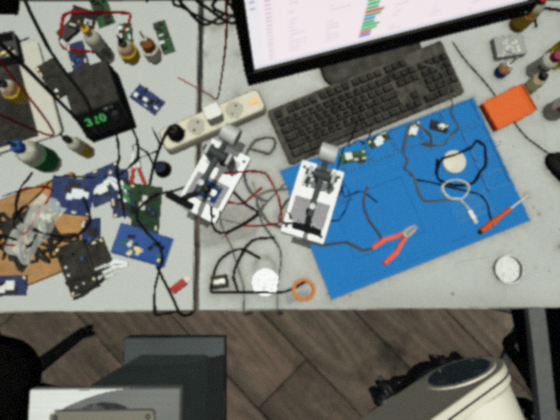

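View pics/side0.png

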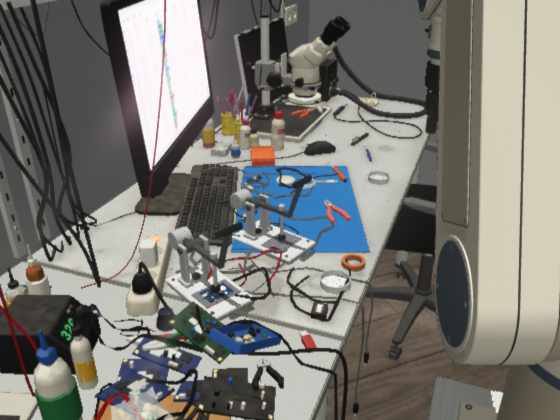

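Run:
```python
import cv2,numpy as np
a=cv2.imread("pics/top0.png")[115:255,160:360]; b=cv2.imread("pics/side0.png")[180:330,150:340]
a=cv2.resize(a,(800,560)[:2],interpolation=cv2.INTER_CUBIC)
cv2.imwrite("pics/a.png",a); cv2.imwrite("pics/b.png",cv2.resize(b,(760,600),interpolation=cv2.INTER_CUBIC))
```

```text
(no output)
```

View pics/a.png

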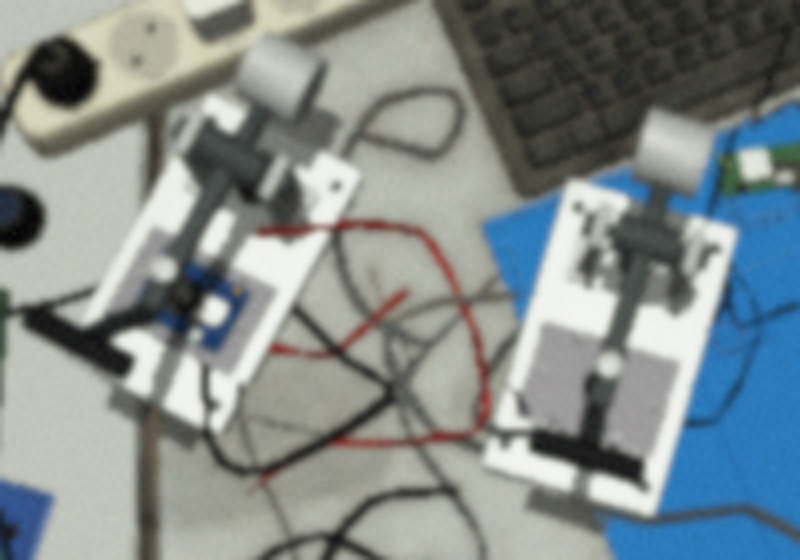

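View pics/b.png

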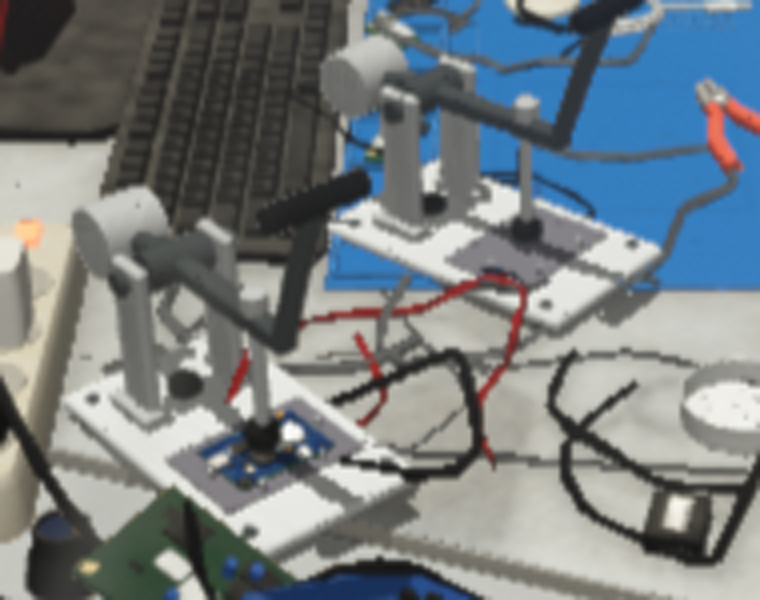

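Left holder (crop a) holds the blue board; the right one's grey pad is bare. Bar ends in crop a: (28,318) and (128,365); in crop b: (262,222) and (366,180). Plate corners in crop a: (362,172) and (222,433).

```bash
cat > h.py <<'E'
import numpy as np
def ray(n,u,v):
    c=np.load(n+"0.npz"); M=c["cam_to_world"]
    return M[:3,3],M[:3,:3]@[(u-c["cx"])/c["fx"],(v-c["cy"])/c["fy"],1]
def plane(n,u,v,z):
    o,d=ray(n,u,v); return o+d*(z-o[2])/d[2]
A=lambda x,y:("top",160+x/4,115+y/4)
B=lambda x,y:("side",150+x/4,180+y/4)
E
python3 - <<'E'
from h import *
from rig import manip
np.set_printoptions(precision=4,suppress=True)
for p in(A(28,318),A(128,365),B(262,222),B(366,180),A(78,341),B(314,201)): print("bar",p,plane(*p,.178))
for p in(A(362,172),A(222,433),A(210,95)): print("corner",plane(*p,.012))
# cheek tops
for p in(B(128,262),B(215,225)): print("cheek",plane(*p,.099))
for p in(A(532,440),A(642,470)): print("emptybar",plane(*p,.178))
for p in(A(570,180),A(738,230),A(655,515),A(487,460)): print("empty corner",plane(*p,.012))
print(plane("top",178,285,.008),"usb")
print(manip.get_ee_rot())
E
```

```text
bar ('top', 167.0, 194.5) [ 0.5387 -0.1664  0.178 ]
bar ('top', 192.0, 206.25) [ 0.5163 -0.2132  0.178 ]
bar ('side', 215.5, 235.5) [ 0.5385 -0.1654  0.178 ]
bar ('side', 241.5, 225.0) [ 0.5121 -0.2144  0.178 ]
bar ('top', 179.5, 200.25) [ 0.5277 -0.1898  0.178 ]
bar ('side', 228.5, 230.25) [ 0.5255 -0.1895  0.178 ]
corner [ 0.6489 -0.3114  0.012 ]
corner [ 0.5018 -0.2345  0.012 ]
corner [ 0.6939 -0.2255  0.012 ]
cheek [ 0.6474 -0.2268  0.099 ]
cheek [ 0.6246 -0.2731  0.099 ]
emptybar [ 0.4801 -0.4003  0.178 ]
emptybar [ 0.4658 -0.451   0.178 ]
empty corner [ 0.6437 -0.4285  0.012 ]
empty corner [ 0.6145 -0.5225  0.012 ]
empty corner [ 0.4549 -0.4727  0.012 ]
empty corner [ 0.4859 -0.3806  0.012 ]
[ 0.3678 -0.1542  0.008 ] usb
[-3.084  -0.5913  0.0004]
```

```bash
cat >> h.py <<'E'
from scipy.spatial.transform import Rotation as R
bar=np.array([.5265,-.1897,.178]); yaw=-.478
h=np.array([np.cos(yaw),np.sin(yaw),0]); hy=np.array([-h[1],h[0],0]); Z=np.array([0,0,1.])
hinge=bar+.125*h-.088*Z
def pose(th,pitch,clear=0.,back=0.,s=1,lat=0.):
    f=np.arctan2(.088,.125)+th; b=hinge+.153*(-np.cos(f)*h+np.sin(f)*Z)
    p=np.radians(pitch); z=np.cos(p)*h-np.sin(p)*Z; n=np.sin(p)*h+np.cos(p)*Z
    y=s*hy; x=np.cross(y,z)
    return b-(.018+clear)*n-(.008+back)*z+lat*hy, R.from_matrix(np.c_[x,y,z]).as_rotvec()
E
python3 - <<'E'
from h import *
from rig import manip
np.set_printoptions(precision=3,suppress=True)
print(hinge, manip.camera("wrist")["mount"])
for s in(1,-1):
  for p0,p1 in((45,45),(45,65),(55,65)):
    print(s,p0,p1)
    for a in((0,p0,.035,.13),(0,p0,.035,0),(0,p0),(.6,(p0+p1)/2),(1.2,p1)):
      print(a,manip.solve_ik(*pose(*a,s=s)))
E
```

```text
[ 0.637 -0.247  0.09 ] [[-0.001 -0.963 -0.268  0.068]
 [ 1.    -0.001 -0.001 -0.001]
 [ 0.001 -0.268  0.963 -0.121]
 [ 0.     0.     0.     1.   ]]
1 45 45
(0, 45, 0.035, 0.13) [-0.208  0.028  2.495  4.058  0.24   0.862]
(0, 45, 0.035, 0) [-0.284  0.423  2.373  3.46   0.45   1.42 ]
(0, 45) [-0.298  0.368  2.317  3.526  0.344  1.335]
(0.6, 45.0) [-0.329  0.309  2.15   3.968  0.143  0.856]
(1.2, 45) None
1 45 65
(0, 45, 0.035, 0.13) [-0.208  0.028  2.495  4.058  0.24   0.862]
(0, 45, 0.035, 0) [-0.284  0.423  2.373  3.46   0.45   1.42 ]
(0, 45) [-0.298  0.368  2.317  3.526  0.344  1.335]
(0.6, 55.0) [-0.341  0.288  2.056 -0.393  0.206 -1.072]
(1.2, 65) [-0.372  0.414  1.755 -0.087  0.54  -1.399]
1 55 65
(0, 55, 0.035, 0.13) [-0.255 -0.039  2.355 -0.517  0.259 -0.885]
(0, 55, 0.035, 0) [-0.302  0.336  2.297  3.959  0.138  0.903]
(0, 55) None
(0.6, 60.0) [-0.347  0.29   2.005 -0.202  0.333 -1.266]
(1.2, 65) [-0.372  0.414  1.755 -0.087  0.54  -1.399]
-1 45 45
(0, 45, 0.035, 0.13) [-0.208  0.028  2.495  4.058  0.24  -2.28 ]
(0, 45, 0.035, 0) [-0.284  0.423  2.373  3.46   0.45  -1.722]
(0, 45) [-0.298  0.368  2.317  3.526  0.344 -1.806]
(0.6, 45.0) [-0.329  0.309  2.15   3.968  0.143 -2.286]
(1.2, 45) None
-1 45 65
(0, 45, 0.035, 0.13) [-0.208  0.028  2.495  4.058  0.24  -2.28 ]
(0, 45, 0.035, 0) [-0.284  0.423  2.373  3.46   0.45  -1.722]
(0, 45) [-0.298  0.368  2.317  3.526  0.344 -1.806]
(0.6, 55.0) [-0.341  0.288  2.056 -0.393  0.206  2.069]
(1.2, 65) [-0.372  0.414  1.755 -0.087  0.54   1.742]
-1 55 65
(0, 55, 0.035, 0.13) [-0.255 -0.039  2.355 -0.517  0.259  2.257]
(0, 55, 0.035, 0) [-0.302  0.336  2.297  3.959  0.138 -2.239]
(0, 55) None
(0.6, 60.0) [-0.347  0.29   2.005 -0.202  0.333  1.876]
(1.2, 65) [-0.372  0.414  1.755 -0.087  0.54   1.742]
```

Run:
```python
from h import *
from rig import manip
np.set_printoptions(precision=3,suppress=True)
print(manip.get_time())
for a in((0,66,.04,.15),(0,66,.04,0),(0,66),(.3,66),(.6,66),(.9,66),(1.2,66)):
    print(a,pose(*a)[0],manip.solve_ik(*pose(*a)))
p=manip.get_position(); p[2]=.38
manip.servo_line(p,rate=.2)
manip.command_gripper(.026)
manip.move_to(*pose(0,66,.04,.15))
j=manip.get_joint_positions(); print(j,manip.get_time())
c=manip.camera("wrist"); import cv2; cv2.imwrite("pics/w1.png",c["image"][:,:,::-1])
T=np.eye(4);T[:3,:3]=R.from_rotvec(manip.get_ee_rot()).as_matrix();T[:3,3]=manip.get_position()
np.savez("wrist0.npz",fx=c["fx"],fy=c["fy"],cx=c["cx"],cy=c["cy"],cam_to_world=T@c["mount"])
```

```text
0.15
(0, 66, 0.04, 0.15) [ 0.422 -0.136  0.299] [-0.29  -0.071  2.194 -0.133  0.61  -1.289]
(0, 66, 0.04, 0) [ 0.476 -0.164  0.162] [-0.319  0.294  2.205 -0.278  0.237 -1.155]
(0, 66) [ 0.509 -0.181  0.178] [-0.333  0.303  2.123 -0.197  0.306 -1.25 ]
(0.3, 66) [ 0.537 -0.195  0.211] [-0.343  0.282  2.038 -0.139  0.409 -1.32 ]
(0.6, 66) [ 0.572 -0.214  0.233] [-0.353  0.3    1.941 -0.108  0.487 -1.361]
(0.9, 66) [ 0.612 -0.234  0.243] [-0.364  0.349  1.84  -0.091  0.538 -1.388]
(1.2, 66) [ 0.653 -0.255  0.239] [-0.372  0.417  1.744 -0.08   0.566 -1.407]
[-0.291 -0.071  2.193 -0.133  0.611 -1.289] 3.3167
```

View pics/w1.png

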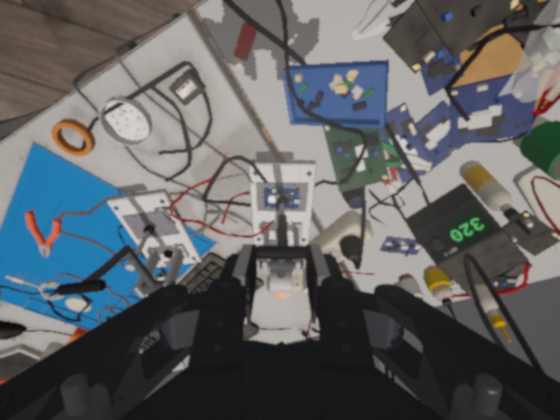

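The wrist view shows the board in this holder and the plate centred at column ~282, between the fingers (centre ~281), so the alignment is good. Next is the push.

Run:
```python
from h import *
from rig import manip
import cv2
np.set_printoptions(precision=2,suppress=True)
manip.servo_line(*pose(0,66,.04,0),rate=.15)
f0=np.array(manip.get_contact_force())
manip.servo_line(*pose(0,66,.006,0),rate=.06)
print(np.array(manip.get_contact_force())-f0,manip.get_time())
for th in(.12,.3,.5,.7):
    manip.servo_line(*pose(th,66),rate=.07)
    print(th,np.array(manip.get_contact_force())-f0,manip.get_time())
for n in("top","side"):
    cv2.imwrite(f"pics/{n}1.png",manip.camera(n)["image"][:,:,::-1])
a=cv2.imread("pics/top1.png")[100:270,130:330];b=cv2.imread("pics/side1.png")[150:320,130:330]
cv2.imwrite("pics/m.png",cv2.resize(np.hstack([a,b]),None,fx=2,fy=2,interpolation=cv2.INTER_CUBIC))
```

```text
[-0.57  1.82 -0.13] 5.2333
0.12 [-0.46  0.91 -1.16] 5.725
0.3 [-0.61  0.82 -0.73] 6.2667
0.5 [-0.22  0.78 -0.38] 6.85
0.7 [ 0.14  0.82 -0.84] 7.4333
```

View pics/m.png

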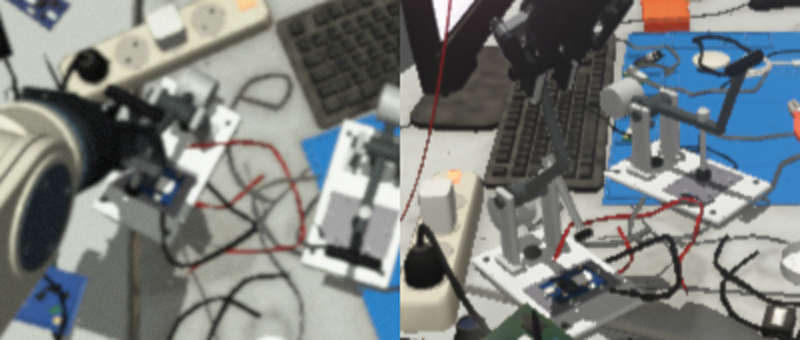

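The arm is partly raised: in the side half it runs from (510,195) up to the bar near (545,80). The board is still in its nest. I'll continue past the balance point, then back off.

Run:
```python
from h import *
from rig import manip
import cv2
np.set_printoptions(precision=2,suppress=True)
for th in(.9,1.05,1.2,1.28):
    manip.servo_line(*pose(th,66),rate=.05)
    print(th,manip.get_contact_force(),manip.get_time())
manip.hold(1.0)
manip.servo_line(*pose(1.2,66,.06,.03),rate=.1)
manip.servo_line(*pose(.6,66,.10,.12),rate=.2)
manip.servo_line(*pose(0,66,.04,.15),rate=.2)
manip.hold(.5); print(manip.get_contact_force(),manip.get_time())
for n in("top","side"):
    cv2.imwrite(f"pics/{n}2.png",manip.camera(n)["image"][:,:,::-1])
a=cv2.imread("pics/top2.png")[100:270,130:330];b=cv2.imread("pics/side2.png")[150:320,130:330]
cv2.imwrite("pics/m2.png",cv2.resize(np.hstack([a,b]),None,fx=2,fy=2,interpolation=cv2.INTER_CUBIC))
```

```text
0.9 [-0.78 -0.24 -0.06] 8.2917
1.05 [0.39 0.08 0.43] 8.9
1.2 [0.71 0.27 0.26] 9.5083
1.28 [ 0.11 -0.03 -0.21] 9.9
[-0.37  0.04  0.06] 13.6667
```

View pics/m2.png

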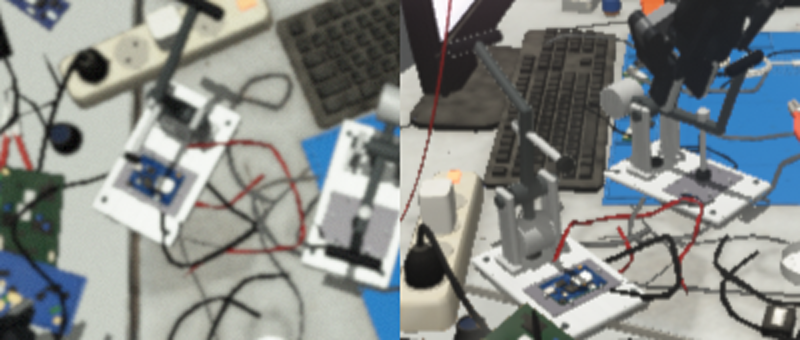

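The arm stands raised against its stop, with its bar at (195,5) in the top half and (475,45) in the side half. The board lies in its nest, the empty holder's arm is down, and the robot is clear.

```bash
python3 -c "
from rig import manip
print(manip.sign_off())"
```

```text
the job is handed in; nothing more can be done
None
```

The job is handed in: the hold-down arm of the holder with the board stays raised against its stop by itself, the board is still in its nest, the empty holder's arm is down, and the run took about 14 s.

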